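# Refit the bench magnifier's lens and screw down its retaining ring

## Task

The lens of the bench magnifier has been cleaned. Put it back into the magnifier's cell so that it lies flat and fully home on its seat, then put the brass retaining ring over the cell and screw it down clockwise until it is just snug on the lens, neither loose nor forced. Press gently at every step, leave the oil bottle, the tweezers and the track rubber where they are, and let go of everything at the end.

Things in the scene. Friction and masses are not known exactly. Their poses are not given: they have to be found in the camera images.
- magnifier: bench magnifier screwed to the worktop; it cannot move. Grey base plate 120 x 130 x 8 mm, origin at the centre of its underside, z up. 42 mm from the origin along its +x stands a pillar, 65 mm high; its arm carries the dark steel lens cell, an upright round barrel open at the top, axis 18 mm from the origin along -x, from 52 to 84 mm high. A wheelset on a bit of track is fixed below it.
- cell_mouth (a point): centre of the cell's open top, on its axis, z up, 84 mm over the worktop. The bore is 38 mm across with a chamfered mouth 42 mm across. Outside, the barrel is 45 mm across (chamfered top), 52 mm over the thread, and plain 52 mm across below 64 mm over the worktop.
- cell_seat (a point): centre of the top of the black seat ring in the bore, 7 mm below the mouth (shims under it make this 6.2 to 7.8 mm from one time to the next); the lens lies on it. It is sprung: 30 N per mm, 3 mm of travel.
- thread_top (a point): on the cell's axis at the height of the thread's highest point, 1.25 mm below the mouth. Right-hand outside thread: three starts 120 degrees apart, lead 21 mm a full turn, 7 mm between neighbouring threads, each 2.5 mm thick and 220 degrees long with a pointed start. Where the threads start round the barrel differs from time to time and is not given.
- lens_mid (a point): centre, half-way up, of the lens in its aluminium rim: a disc 36 mm across, 14 mm thick, about 40 g, same both ways up, axis z. It starts flat on a cork pad 84 x 84 x 5 mm. When home it stands about 7 mm proud of the cell's rim, its centre about level with the cell's mouth.
- ring_mid (a point): centre, half-way up, of the brass retaining ring: 63 mm across its knurled outside, 20 mm high, about 70 g, axis z, lying flange up, foot (open end) down, on the worktop. Set over the cell, its lugs land on the thread with this point 1 to 8.5 mm above the mouth. When the flange just meets the lens, this point is level with the lens's centre.
- ring_foot (a point): centre of the ring's foot edge (underside), 10 mm below its centre. The skirt is 56 mm across inside, 17 mm deep. Inside the foot edge are three lugs 120 degrees apart, one at the ring's own +x, 3 mm thick, sloped like the thread, pointed at both ends, 20 degrees long, 47.5 mm across their inner ends; they run in the thread with about 1.5 mm of axial play.
- ring_flange (a point): centre of the underside of the ring's flange (3 mm thick, hole 29 mm), 7 mm above the ring's centre; it bears on the lens rim. Turned clockwise the ring sinks by the lead; put on as it lies it needs 0.2 to 0.55 turn (a third more if it rides over a start). Snug is a load of some 10 N on the lens. The load grows by about 60 N per rad; the torque is about 0.035 N m per N turning, 0.015 held still. It stays where left.
- oil_bottle: cream dropper bottle with red tip, 25 mm across, 85 mm tall, origin at the centre of its underside; to be left alone
- tweezers: steel tweezers, 113 x 13 x 7 mm, lying along their y; origin at the centre of the underside; to be left alone
- track_rubber: brown abrasive block 52 x 23 x 13 mm, long side along its y; origin at the centre of the underside; to be left alone

How it is judged:
On the way, in this order (a step that is already met when the one before it is completed fails the run):
1. the lens lies flat and home in the cell, let go (horizontal distance between lens_mid and cell_mouth below 0.002 m and z of lens_mid in the frame of cell_mouth between -0.004 and 0.002 m and angle between the z axis of lens_mid and the z axis of cell_mouth, either way round below 0.06 rad and contact force between the fingers and lens below 0.3 N), for 0.2 s.
2. the ring bears on the lens in its cell (horizontal distance between lens_mid and cell_mouth below 0.002 m and z of lens_mid in the frame of cell_mouth between -0.004 and 0.002 m and angle between the z axis of lens_mid and the z axis of cell_mouth, either way round below 0.06 rad and contact force between ring and lens above 3 N), for 0.1 s.
At the end, for the whole second after the job is handed in: Lens flat in the cell, within 2 mm of its axis, on its seat; ring level on the thread, within 2.5 mm of the axis, pressing the lens with 4 to 20 N when let go; both at rest (horizontal distance between lens_mid and cell_mouth below 0.002 m and z of lens_mid in the frame of cell_mouth between -0.004 and 0.002 m and angle between the z axis of lens_mid and the z axis of cell_mouth, either way round below 0.06 rad and horizontal distance between ring_mid and cell_mouth below 0.0025 m and z of ring_mid in the frame of cell_mouth between -0.004 and 0.002 m and angle between ring_mid's own z axis and vertical below 0.06 rad and contact force between ring and lens between 4 and 20 N and linear speed of each of ring, lens below 0.01 m/s); the robot touches nothing.
It fails at once if the lens is pressed on its seat or against the bore with more than 30 N (contact force between lens and seat above 30 N or contact force between lens and magnifier above 30 N).
It fails at once if the ring bears on the lens with more than 30 N (contact force between ring and lens above 30 N).
It fails at once if the oil bottle is moved by more than 20 mm (distance of oil_bottle from where it was at the start of the episode above 0.02 m).
It fails at once if the tweezers is moved by more than 20 mm (distance of tweezers from where it was at the start of the episode above 0.02 m).
It fails at once if the track rubber is moved by more than 20 mm (distance of track_rubber from where it was at the start of the episode above 0.02 m).
It also fails if it takes over 72 s, if anything falls off the work surface, if the arm or the gripper's body presses on something with over 40 N, if the wrist force passes 120 N, or if a joint passes its speed limit or range.

## Robot

A 6-joint arm with a two-finger parallel gripper is mounted at the origin on a cart in front of the work surface, level with it; the furniture and walls round the work are solid. World frame = base frame: x ahead of the robot, y to its left, z up, the work surface at z = 0. Lengths are in m, angles in rad, forces in N, time in s.
With the tool pointing down it reaches from about 0.375 to 0.9 m from the base axis. Payload 3.1 kg.
Tool frame: the origin (TCP) lies on the centre line of the jaws, within the pads' length; the fingertips stand 8 mm ahead of it and the grasp point (between the pads) lies 11 mm behind it; z points along the fingers, y is the line along which they close (so a half turn about z gives the same grasp; the last joint's range is limited). The gripper opens to 87 mm and grips with 3 to 60 N. Pads are 19 mm wide; open, the fingers measure 117 mm over their backs; the gripper's body (75 mm by 190 mm) begins 51 mm behind the grasp point.
Start: joints at [-1.486, 0.527, 1.433, -0, 1.181, -0.178], TCP at [0.163, -0.603, 0.231] pointing down, gripper open.
Joint ranges: [-3.08, 3.08], [-0.75, 2.2], [0.22, 2.44], [-1.43, 4.57], [0, 2.65], [-2.85, 2.85]. Speed limits (rad/s): [2.79, 2.79, 3.14, 3.14, 3.14, 3.14].

## Interface

Orientations are given as a rotation vector (axis times angle).
In Python, from bench import status, vision, robot gives the robot as it stands.
- The arm moves only by the tool play_rows, never from a script. Its argument "commands" is text: rows parted by semicolons, each of 7 numbers parted by spaces: the closure, from -1 (fully open) to 1 (shut), then the shift along the tool's x, y, z normalised to -1 to 1, where 1 is 0.3 m, then the turn, a rotation vector about the tool's x, y, z normalised to -1 to 1, where 1 is 45 degrees. A call has 1 to 10 rows; each row shifts and turns the commanded pose from where the row before left it, along the tool's axes as they then stand; what a row does not reach is not made up. A row lasts 1/12 s, in which the tool goes at most 41.7 mm and 7.16 degrees, less where a joint would pass 70% of its speed; a pose out of reach is approached as far as the arm can. A call with a number of a shift or a turn outside -1 to 1 is refused whole. A call with a gripper value outside its range is refused whole. The fingers move at their own pace and stop on an object; the grip force is fixed at half the most. Time passes only in rows, so rows that do not move let the fingers close. It gives the time, the measured TCP pose, the force, the opening and the grip force at its end, in the units of the state.
- status.observe(): the state, without advancing time (a new reading comes with each control period).
- vision.read_camera(name): name is "side" or "top" or "wrist"; returns a dict with "image" (420x560x3 uint8, red, green, blue), "range_z" (420x560 float32, m along the optical axis (not along the pixel's ray), 0 where there is no reading), "K" (3x3 intrinsics, pixels), "R" (3x3) and "t" (3): a world point X has camera coordinates R X + t. Camera axes: x right, y down, z forward; pixel columns grow to the right and rows downward; lengths in m; the calibration is good to about 2 mm. A picture is of the moment at which its call begins.
- robot.sign_off(): hands the job in; it is judged then, once.
The state is a dict: "clock": time; "qpos": joint angles; "joint_vel": joint speeds; "joint_efforts": joint torques, N m; "eef_pos": TCP position; "orientation": TCP orientation; "force": force on the tool from outside, world axes, zero at the start; "torque": the same for the moment, N m; "grip_width": finger opening in m; "grasp_force": force on a finger pad.
Only numpy, scipy, OpenCV 4.12 (cv2) and the standard library are available. Lean on these libraries where they do the work, as an engineer would, in place of code of your own. Each camera call takes 0.05 s, during which the arm holds its last target. There are 200 camera calls.

## Working session

There is one attempt and no reset: what is moved stays moved. The work goes in short steps, Python scripts to look and compute and a tool call to move; the robot and the scene stay as the last step left them, time stands still between calls to the robot, and variables do not carry over. Pictures are saved under pics/ and viewed, at most 10 in all, crops included, and the job is handed in when it is done.

Besides the shell and the picture viewer there is one more tool, called as a command line: name --argument value ..., lists and objects as JSON in quotes. play_rows: Moves the arm, as the interface text tells. Scaled input: -1 to 1 covers 0.3 m each way for a shift and 45 degrees each way for a turn. Its arguments: {"type":"object","properties":{"commands":{"type":"string"}},"required":["commands"]}

```bash
ls; mkdir -p pics; python3 - <<'E'
from bench import status, vision, robot
import cv2,numpy as np
print(status.observe())
ims=[]
for n in("side","top","wrist"):
    d=vision.read_camera(n); np.savez(f"{n}0.npz",**d); print(n,d["K"].tolist(),d["R"].round(3).tolist(),d["t"].round(3).tolist()); cv2.imwrite(f"pics/{n}0.png",d["image"][...,::-1])
E
```

```text
pics
{'clock': 0.0, 'qpos': array([-1.48550108e+00,  5.28506861e-01,  1.43385819e+00, -8.24936004e-06,
        1.18139475e+00, -1.78528405e-01]), 'joint_vel': array([-0.00091826,  0.00014219, -0.00184514, -0.00067206, -0.00114138,
       -0.00011487]), 'joint_efforts': array([ 6.58626486e-04, -4.40039062e+01, -1.76591384e+01,  6.33283379e-02,
        5.81624871e-02, -1.61938547e-04]), 'eef_pos': array([ 0.16293259, -0.60266938,  0.22956064]), 'orientation': array([-3.11215228e+00, -4.12932530e-01, -1.46561331e-04]), 'force': array([ 0.54923536, -0.69763215,  0.02302959]), 'torque': array([ 0.00665806,  0.00466371, -0.02348739]), 'grasp_force': 0.0, 'grip_width': 0.08726784690001328}
side [[417.5675557597553, 0.0, 279.00328934758033], [0.0, 417.5675557597553, 205.26106808018082], [0.0, 0.0, 1.0]] [[-0.932, -0.363, 0.007], [-0.201, 0.499, -0.843], [0.303, -0.787, -0.538]] [0.417, 0.213, 0.739]
top [[490.2362482031595, 0.0, 258.9938565503595], [0.0, 490.2362482031595, 220.49943533757576], [0.0, 0.0, 1.0]] [[-0.018, -1.0, -0.024], [-0.996, 0.02, -0.082], [0.083, 0.022, -0.996]] [-0.05, 0.51, 0.951]
wrist [[316.84233124782503, 0.0, 277.9424159552128], [0.0, 316.84233124782503, 209.637768703975], [0.0, 0.0, 1.0]] [[0.26, -0.966, -0.002], [-0.933, -0.252, 0.257], [-0.248, -0.065, -0.967]] [-0.624, -0.029, 0.391]
```

View pics/top0.png

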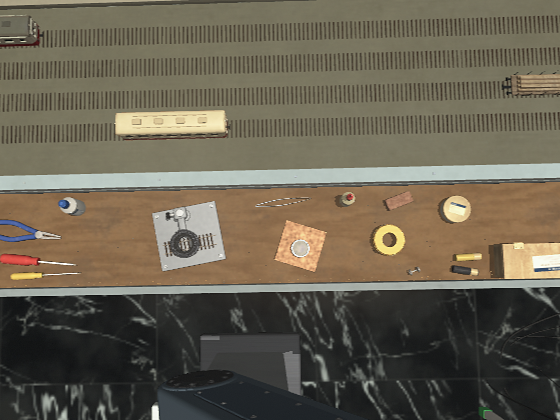

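View pics/side0.png

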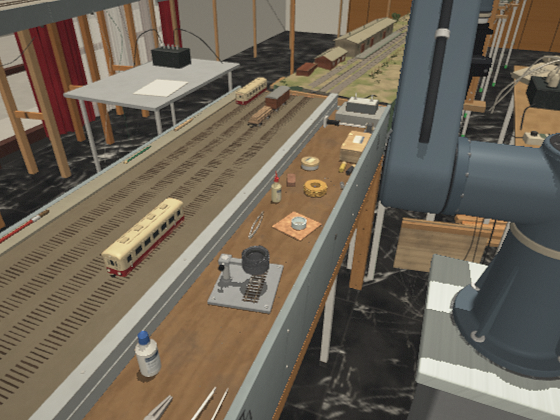

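The top view shows the cell at about (185,242), the lens at (300,248) on cork, and the ring at (388,240). The bottle is at (347,198), the tweezers at (282,202) and the rubber at (398,200). The side view shows the same things: cell (256,260), lens (299,224), ring (316,188).

```bash
cat > h.py <<'E'
import numpy as np,cv2
from scipy.spatial.transform import Rotation as Ro
from bench import status,vision
def ray(d,uv):
    v=np.linalg.solve(d["K"],[uv[0],uv[1],1.]); R=np.array(d["R"]); return -R.T@d["t"],R.T@v
def plane(d,uv,z):
    c,v=ray(d,uv); return c+v*(z-c[2])/v[2]
def tri(ds,uvs):
    A=np.zeros((3,3));b=np.zeros(3)
    for d,uv in zip(ds,uvs):
        c,v=ray(d,uv); v=v/np.linalg.norm(v); P=np.eye(3)-np.outer(v,v); A+=P;b+=P@c
    return np.linalg.solve(A,b)
def proj(d,X):
    p=d["K"]@(np.array(d["R"])@X+d["t"]); return p[:2]/p[2]
def cloud(d):
    z=d["range_z"];v,u=np.mgrid[:z.shape[0],:z.shape[1]]
    p=np.stack([(u-d["K"][0,2])/d["K"][0,0]*z,(v-d["K"][1,2])/d["K"][1,1]*z,z],-1)
    return (p-d["t"])@np.array(d["R"])
def ld(n): return dict(np.load(n))
E
python3 - <<'E'
from h import *
t=ld("top0.npz");s=ld("side0.npz")
for n,a,b in [("cell",(185,242),(256,260)),("lens",(300,248),(299,223)),("ring",(388,240),(316,187)),("bottle",(347,198),(277,190))]:
    X=tri([t,s],[a,b]); print(n,X.round(4),cloud(t)[a[1],a[0]].round(4), cloud(s)[b[1],b[0]].round(4))
for n,a,z in[("tw1",(257,206),.005),("tw2",(307,199),.005),("rub",(398,200),.013)]: print(n,plane(t,a,z).round(3))
w=ld("wrist0.npz");print(status.observe()["clock"], (-w["R"].T@w["t"]).round(4))
o=status.observe();R=Ro.from_rotvec(o["orientation"]).as_matrix();print(R.round(3));print("cam in tool",(R.T@(-w["R"].T@w["t"]-o["eef_pos"])).round(4)); print((w["R"]@R).round(3))
E
```

```text
cell [0.4658 0.0784 0.0668] [0.4692 0.0874 0.0182] [0.4559 0.096  0.0834]
lens [ 0.4528 -0.1407  0.0125] [ 0.4529 -0.1402  0.0193] [ 0.4499 -0.1328  0.0183]
ring [ 0.4648 -0.3146  0.0142] [ 4.660e-01 -3.178e-01 -3.000e-04] [ 0.4698 -0.3354  0.002 ]
bottle [ 0.547  -0.2345  0.0306] [ 0.5441 -0.2281  0.0669] [ 0.5409 -0.2238  0.0376]
tw1 [ 0.54  -0.057  0.005]
tw2 [ 0.552 -0.158  0.005]
rub [ 0.545 -0.338  0.013]
0.15 [ 0.2319 -0.5843  0.3839]
[[ 0.965  0.261 -0.   ]
 [ 0.261 -0.965  0.002]
 [ 0.    -0.002 -1.   ]]
cam in tool [ 7.140e-02 -1.000e-04 -1.541e-01]
[[-0.001  1.     0.001]
 [-0.966 -0.    -0.257]
 [-0.257 -0.001  0.966]]
```

View pics/wrist0.png

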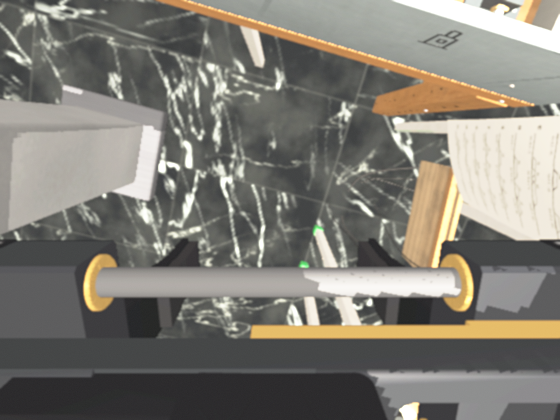

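The wrist view shows only floor, with the fingers at the bottom (a rod at about row 285). The triangulated heights are plausible, so I'm moving above the lens.

play_rows --commands "-1 0.095 -0.088 0 0 0 0;-1 0.095 -0.088 0 0 0 0;-1 0.095 -0.088 0 0 0 0;-1 0.095 -0.088 0 0 0 0;-1 0.095 -0.088 0 0 0 0;-1 0.095 -0.088 0 0 0 0;-1 0.095 -0.088 0 0 0 0;-1 0.095 -0.088 0 0 0 0;-1 0.095 -0.088 0 0 0 0;-1 0.095 -0.088 0 0 0 0"

```text
clock: 0.98
eef_pos: [0.3698, -0.2724, 0.2305]
orientation: [-3.114, -0.412, -0.0]
force: [1.4, -0.9, 0.3]
grip_width: 0.0867
grasp_force: 0.0
```

play_rows --commands "-1 0.095 -0.088 0 0 0 0;-1 0.095 -0.088 0 0 0 0;-1 0.095 -0.088 0 0 0 0;-1 0.095 -0.088 0 0 0 0;-1 0 0 0.1 0 0 0;-1 0 0 0.1 0 0 0;-1 0 0 0.1 0 0 0;-1 0 0 0 0 0 0;-1 0 0 0 0 0 0"

```text
clock: 1.73
eef_pos: [0.4508, -0.1418, 0.1395]
orientation: [-3.111, -0.413, 0.005]
force: [0.2, -0.7, -0.2]
grip_width: 0.0872
grasp_force: 0.0
```

```bash
python3 - <<'E'
from h import *
o=status.observe();print(o["clock"],o["eef_pos"],o["orientation"],o["force"])
d=vision.read_camera("wrist");np.savez("wl.npz",pos=o["eef_pos"],ori=o["orientation"],**d);cv2.imwrite("pics/wl.png",d["image"][...,::-1])
E
```

```text
1.7333 [ 0.45080267 -0.14178734  0.13951867] [-3.11147731 -0.41304152  0.005488  ] [ 0.17676093 -0.7309913  -0.24068512]
```

View pics/wl.png

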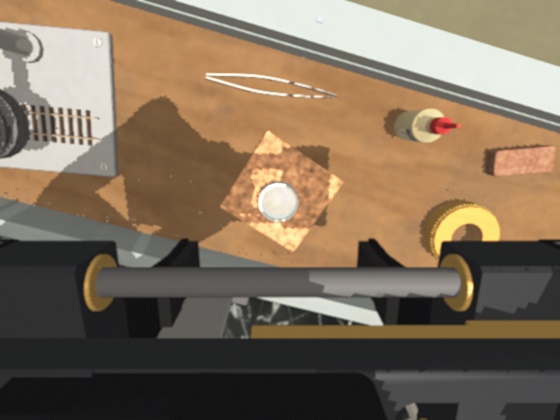

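The lens is centred at about (278,201) on the cork. The ring is at (465,232), the tweezers at (270,85), the bottle at (425,125) and the rubber at (523,160).

```bash
cat >> h.py <<'E'
def disc(d,lo,hi,c,r):
    P=cloud(d);m=(P[...,2]>lo)&(P[...,2]<hi)&(np.hypot(P[...,0]-c[0],P[...,1]-c[1])<r)&(d["range_z"]>0)
    return P,m.astype(np.uint8)
def snap(n):
    o=status.observe();d=vision.read_camera("wrist");np.savez(n+".npz",pos=o["eef_pos"],ori=o["orientation"],**d);cv2.imwrite(f"pics/{n}.png",d["image"][...,::-1]);return o,dict(d)
E
python3 - <<'E'
from h import *
d=ld("wl.npz");P=cloud(d)
print("depth z at lens, cork, table",P[201,278],P[201,300],P[60,200],P[232,440])
hsv=cv2.cvtColor(d["image"],cv2.COLOR_RGB2HSV)
m=((hsv[...,1]<60)&(hsv[...,2]>110)).astype(np.uint8);m[:170]=0;m[235:]=0;m[:,:245]=0;m[:,312:]=0
c=max(cv2.findContours(m,0,2)[0],key=cv2.contourArea);e=cv2.fitEllipse(cv2.convexHull(c));print(e)
X=plane(d,e[0],.0175);print("lens via colour",X,"diam",2*[e[1]][0][1]/2/316.8*d["range_z"][201,278])
_,k=disc(d,.015,.024,X,.03);c=max(cv2.findContours(k,0,2)[0],key=cv2.contourArea);e=cv2.fitEllipse(cv2.convexHull(c));print(e,plane(d,e[0],.019)); q=P[k>0];print(np.median(q,0),q.min(0),q.max(0))
t=ld("top0.npz");s=ld("side0.npz");print("tri w/ top",tri([d,t],[e[0],(300,248)]))
E
```

```text
depth z at lens, cork, table [ 0.45616631 -0.1397757   0.01772672] [ 0.45826784 -0.1605941   0.00352859] [ 5.53875007e-01 -4.46119336e-02  2.88021518e-04] [ 0.46700591 -0.29000102  0.01904925]
((277.7144775390625, 201.41693115234375), (39.7927131652832, 40.280765533447266), 172.25753784179688)
lens via colour [ 0.45567601 -0.13964221  0.0175    ] diam 0.036049854
((277.3469543457031, 201.82920837402344), (39.15428161621094, 39.56966781616211), 116.04690551757812) [ 0.45557691 -0.13933618  0.019     ]
[ 0.45522345 -0.13939252  0.01734946] [ 0.43737213 -0.15717353  0.01501678] [ 0.47261395 -0.12182619  0.02095887]
tri w/ top [ 0.45316348 -0.1403567   0.00881061]
```

play_rows --commands "-1 0.017 -0.004 0.09 0 0 0;-1 0 0 0.1 0 0 0;-1 0 0 0.077 0 0 0;-1 0 0 0 0 0 0;-1 0 0 0 0 0 0"

```text
clock: 2.2
eef_pos: [0.457, -0.1407, 0.0614]
orientation: [3.114, 0.412, 0.001]
force: [0.6, 0.1, 0.5]
grip_width: 0.0868
grasp_force: 0.0
```

```bash
python3 - <<'E'
from h import *
o,d=snap("wl2");print(o["eef_pos"],o["orientation"])
P=cloud(d);hsv=cv2.cvtColor(d["image"],cv2.COLOR_RGB2HSV)
u=proj(d,np.array([.4555,-.1394,.019]));print(u)
_,k=disc(d,.0125,.024,(.4555,-.1394),.03);cs=max(cv2.findContours(k,0,2)[0],key=cv2.contourArea);e=cv2.fitEllipse(cv2.convexHull(cs));print(e,plane(d,e[0],.018),np.median(P[k>0],0))
a=ld("wl.npz");print("tri",tri([a,d],[(277.5,201.6),e[0]]))
R=Ro.from_rotvec(o["orientation"]).as_matrix();print("tool off",R.T@(plane(d,e[0],.018)-o["eef_pos"]))
E
```

```text
[ 0.45697824 -0.14065615  0.06135075] [3.11398250e+00 4.12128788e-01 9.80955424e-04]
[275.80810582 239.46147425]
((275.98333740234375, 238.55227661132812), (53.02397918701172, 53.83610916137695), 105.13590240478516) [ 0.45578856 -0.13943634  0.018     ] [ 0.45555677 -0.13950014  0.01726226]
tri [ 0.45518159 -0.13957925  0.01629366]
tool off [-0.00085565 -0.00151046  0.04334948]
```

play_rows --commands "-1 -0.003 -0.005 0.067 0 0 0;-1 0 0 0.066 0 0 0;-1 0 0 0 0 0 0;1 0 0 0 0 0 0;1 0 0 0 0 0 0;1 0 0 0 0 0 0;1 0 0 0 0 0 0;1 0 0 0 0 0 0"

```text
clock: 2.92
eef_pos: [0.4557, -0.1391, 0.0215]
orientation: [3.113, 0.413, 0.002]
force: [-0.1, -0.1, 0.4]
grip_width: 0.0613
grasp_force: 0.0
```

play_rows --commands "1 0 0 0 0 0 0;1 0 0 0 0 0 0;1 0 0 0 0 0 0;1 0 0 0 0 0 0"

```text
clock: 3.25
eef_pos: [0.4552, -0.1388, 0.0205]
orientation: [3.114, 0.413, 0.0]
force: [0.3, -0.8, 1.6]
grip_width: 0.0349
grasp_force: 22.9
```

play_rows --commands "1 0 0 -0.05 0 0 0;1 0 0 -0.12 0 0 0;1 0 0 -0.12 0 0 0;1 0 0 -0.12 0 0 0;1 0 0 -0.12 0 0 0;1 0.018 -0.121 -0.01 0 0 0;1 0.018 -0.121 -0.01 0 0 0;1 0.018 -0.121 -0.01 0 0 0;1 0.018 -0.121 0 0 0 0;1 0.018 -0.121 0 0 0 0"

```text
clock: 4.08
eef_pos: [0.4332, 0.0449, 0.1888]
orientation: [-3.114, -0.412, -0.0]
force: [1.5, 0.2, -0.6]
grip_width: 0.0347
grasp_force: 30.0
```

play_rows --commands "1 0.018 -0.121 0 0 0 0;1 0 0 0 0 0 0;1 0 0 0 0 0 0"

```text
clock: 4.33
eef_pos: [0.4287, 0.0816, 0.1884]
orientation: [3.113, 0.421, -0.001]
force: [1.0, -1.0, -0.3]
grip_width: 0.0343
grasp_force: 30.0
```

```bash
python3 - <<'E'
from h import *
o,d=snap("wc");print(o["eef_pos"],o["orientation"],o["force"],o["grip_width"],o["grasp_force"])
E
```

```text
[0.42868502 0.08163049 0.18842518] [ 3.11327296e+00  4.20754643e-01 -1.28365022e-03] [ 1.00887349 -0.9933465  -0.3476309 ] 0.03431063231957477 30.00004291534424
```

View pics/wc.png

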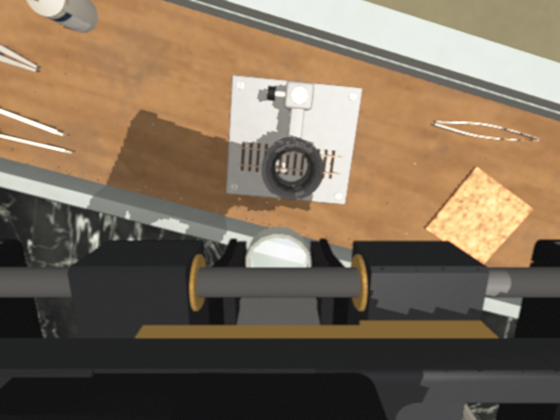

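The cell mouth is at about (292,167). The held lens is at the bottom centre, its top arc near (278,230), with the pillar at (299,95).

```bash
cat >> h.py <<'E'
def cfit(p):
    A=np.c_[2*p[:,:2],np.ones(len(p))];s=np.linalg.lstsq(A,(p[:,:2]**2).sum(1),rcond=None)[0];return s[:2],np.sqrt(s[2]+s[0]**2+s[1]**2)
def edge_circle(d,mask,z,lo=0):
    c=max(cv2.findContours(mask,cv2.RETR_EXTERNAL,cv2.CHAIN_APPROX_NONE)[0],key=cv2.contourArea)[:,0]
    q=np.array([plane(d,x,z) for x in c]);q=q
    for _ in range(4):
        ce,r=cfit(q);q=q[abs(np.hypot(*(q[:,:2]-ce).T)-r)<.0025]
    return ce,r,len(q)
E
python3 - <<'E'
from h import *
d=ld("wc.npz");P=cloud(d);R=Ro.from_rotvec(d["ori"]).as_matrix()
c0=plane(d,(292,167),.084)
_,k=disc(d,.078,.09,c0,.04);q=P[k>0];print(c0,"n",len(q),np.median(q,0),np.percentile(q[:,2],[5,50,95]))
for z in(.082,.084):print("outer",z,edge_circle(d,k,z))
h=1-k; # inner hole
n,l,st,ce=cv2.connectedComponentsWithStats(h);j=l[int(167),int(292)];print("hole",st[j],ce[j],edge_circle(d,(l==j).astype(np.uint8),.083))
for v in (140,150,160,170,185,195): print(v,(P[v,255:330:5,2]*1000).astype(int))
g=d["image"][225:262,235:325].mean(2).astype(int)
# held lens
hsv=cv2.cvtColor(d["image"],cv2.COLOR_RGB2HSV);T=(P-d["pos"])@R
m=((abs(T[...,2]+0.0)<.012)&(abs(T[...,1])<.017)&(d["range_z"]>0)&(abs(T[...,0])<.03)).astype(np.uint8);m[265:]=0
print("lens px",m.sum(),np.median(T[m>0],0)); 
tq=[]
for u in range(255,303,3):
    r=np.where(m[:,u])[0]
    if len(r): 
        X=plane(d,(u,r[0]),d["pos"][2]-.0022); tq.append(R.T@(X-d["pos"]))
tq=np.array(tq);print(tq[:,:2].round(4).tolist()); print(cfit(tq))
E
```

```text
[0.46886649 0.08100967 0.084     ] n 1024 [0.46513441 0.08223301 0.08159229] [0.07829792 0.08159229 0.08419079]
outer 0.082 (array([0.46665903, 0.08068123]), np.float64(0.023461931607729417), 199)
outer 0.084 (array([0.46689267, 0.0807482 ]), np.float64(0.023325160581715874), 204)
hole [ 269  147   46   45 1588] [291.59130982 168.82367758] (array([0.46698712, 0.08079101]), np.float64(0.01820812182769441), 128)
140 [ 8  7  8  9  8 72 79 80 77 78 78  7  6  8  8]
150 [  9   6  13  75  83  72  77  75 342  77  80  82  75   7   9]
160 [ 7  7 78 81 78 11  7  6  9  8  9 77 84 75  9]
170 [10  8 80 76 61 22 23  8 14 13 11 77 82 74  7]
185 [ 7  7 79 79 80 76 75 74 72 77 76 82 78  7  7]
195 [ 9  6  7  6  8 75 75 82 83 78 77  6  7  8  5]
lens px 1995 [0.00779938 0.00038591 0.00340555]
[[0.0151, -0.0122], [0.0167, -0.0106], [0.0178, -0.009], [0.0189, -0.0074], [0.0195, -0.0058], [0.0195, -0.0043], [0.02, -0.0027], [0.02, -0.0012], [0.02, 0.0004], [0.02, 0.0019], [0.02, 0.0035], [0.0195, 0.0051], [0.0189, 0.0066], [0.0178, 0.0082], [0.0167, 0.0098], [0.0156, 0.0113]]
(array([ 0.00361388, -0.00027301]), np.float64(0.01662515599488259))
```

play_rows --commands "1 -0.028 0.037 0.097 0 0 0;1 0 0 0.097 0 0 0;1 0 0 0.097 0 0 0;1 0 0 0 0 0 0;1 0 0 0 0 0 0;1 0 0 0 0 0 0"

```text
clock: 4.88
eef_pos: [0.4254, 0.066, 0.1019]
orientation: [3.114, 0.41, 0.002]
force: [-0.4, 0.3, -0.5]
grip_width: 0.0343
grasp_force: 30.0
```

```bash
python3 - <<'E'
from h import *
o,d=snap("wc2");print(o["eef_pos"],o["orientation"],o["force"])
im=cv2.resize(d["image"][130:290,170:390],None,fx=3,fy=3,interpolation=cv2.INTER_CUBIC);cv2.imwrite("pics/wc2c.png",im[...,::-1])
E
```

```text
[0.42542992 0.06599054 0.10194814] [3.11432457e+00 4.10298768e-01 1.85107780e-03] [-0.4024348   0.32804274 -0.53363941]
```

View pics/wc2c.png

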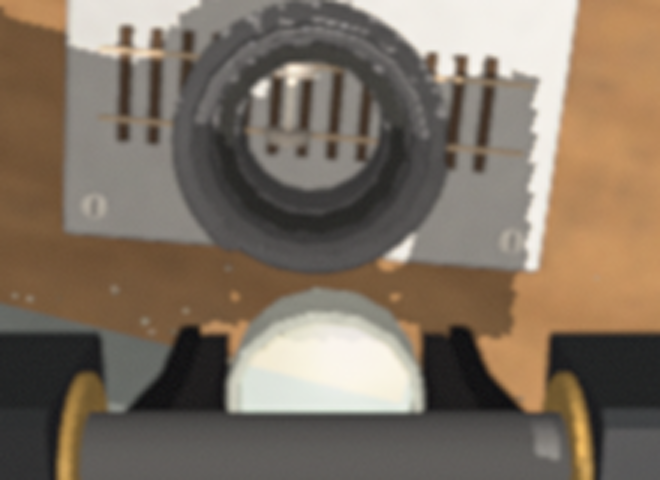

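The crop shows the cell mouth centred near crop (312,130), which is image (274,173). The held lens is below it, with its lower front edge at crop y≈290 and its top-face edge at y≈315. The lens looks level in the jaws.

```bash
python3 - <<'E'
from h import *
d=ld("wc2.npz");P=cloud(d);R=Ro.from_rotvec(d["ori"]).as_matrix();pos=d["pos"]
tool=lambda X:(R.T@(X-pos)).round(4)
_,k=disc(d,.0795,.09,(.4669,.0807),.04);k[215:]*=1
print("outer",edge_circle(d,k,.083))
n,l,st,ce=cv2.connectedComponentsWithStats(1-k);j=l[173,274];print("hole",st[j],edge_circle(d,(l==j).astype(np.uint8),.0825))
q=P[k>0];print("z pct",np.percentile(q[:,2],[50,90,97]))
# held lens
g=cv2.cvtColor(d["image"],cv2.COLOR_RGB2GRAY);print("col277",g[215:266,277].tolist());
for r in (245,250,255,260): print(r,g[r,236:320].tolist())
for dz in(-.016,-.002):
  for v in(226.7,235): print(dz,v,tool(plane(d,(277.3,v),pos[2]+dz)))
T=(P-pos)@R;print("lens depth z",np.median(T[242:262,262:295].reshape(-1,3),0))
E
```

```text
outer (array([0.46739408, 0.08066266]), np.float64(0.022369822808943233), 248)
hole [ 239  143   68   68 3559] (array([0.4668781 , 0.08033788]), np.float64(0.01839106802050933), 192)
z pct [0.08230395 0.08425874 0.08794465]
col277 [85, 85, 84, 86, 81, 76, 81, 89, 92, 93, 102, 122, 136, 137, 138, 138, 137, 136, 150, 179, 201, 206, 211, 223, 230, 232, 232, 232, 235, 242, 244, 244, 244, 244, 244, 244, 244, 245, 245, 245, 245, 244, 241, 237, 234, 233, 233, 231, 231, 231, 232]
245 [25, 29, 30, 32, 29, 32, 29, 27, 31, 58, 103, 136, 148, 142, 137, 147, 166, 183, 194, 201, 202, 203, 210, 223, 232, 236, 237, 237, 238, 238, 239, 239, 240, 241, 241, 242, 243, 243, 243, 243, 244, 244, 244, 245, 246, 245, 245, 245, 246, 245, 245, 245, 245, 245, 245, 245, 245, 245, 245, 245, 243, 241, 233, 221, 207, 198, 191, 175, 150, 133, 130, 137, 142, 129, 93, 52, 29, 30, 30, 30, 31, 31, 29, 30]
250 [31, 31, 33, 30, 32, 31, 30, 29, 31, 61, 103, 128, 144, 169, 192, 203, 210, 220, 229, 233, 234, 235, 235, 235, 235, 236, 236, 236, 237, 238, 239, 239, 240, 240, 241, 242, 242, 243, 243, 244, 244, 244, 245, 245, 245
[... 502 characters left out ...]
244, 243, 243, 244, 242, 233, 218, 203, 191, 163, 112, 56, 26, 27, 29, 29, 32, 28, 30, 30]
260 [31, 31, 31, 31, 29, 28, 25, 24, 48, 107, 165, 198, 201, 198, 207, 221, 225, 224, 224, 223, 224, 225, 224, 224, 225, 225, 226, 226, 227, 227, 228, 228, 228, 229, 229, 230, 230, 231, 231, 232, 232, 233, 234, 234, 234, 235, 235, 236, 238, 239, 239, 240, 241, 242, 242, 242, 242, 242, 242, 242, 241, 241, 240, 241, 240, 240, 240, 239, 237, 232, 225, 213, 203, 189, 153, 97, 44, 25, 24, 26, 30, 28, 31, 30]
-0.016 226.7 [ 0.0162 -0.0006  0.016 ]
-0.016 235 [ 0.0113 -0.0006  0.016 ]
-0.002 226.7 [ 0.0207 -0.0005  0.002 ]
-0.002 235 [ 0.0162 -0.0005  0.002 ]
lens depth z [ 0.00650501 -0.00017201  0.00326017]
```

play_rows --commands "1 0 0 -0.03 0 0 0;1 0.076 -0.005 0 0 0 0;1 0.075 -0.005 0 0 0 0;1 0 0 0 0 0 0;1 0 0 0.02 0 0 0;1 0 0 0.01 0 0 0;1 0 0 0.005 0 0 0;1 0 0 0.004 0 0 0;1 0 0 0 0 0 0"

```text
clock: 5.68
eef_pos: [0.4664, 0.0816, 0.0983]
orientation: [-3.114, -0.413, 0.002]
force: [0.3, 0.3, -0.2]
grip_width: 0.035
grasp_force: 30.0
```

```bash
python3 - <<'E'
from h import *
o=status.observe();print(o["eef_pos"],o["force"],o["torque"])
d=vision.read_camera("side");np.savez("s1.npz",**d)
print(proj(d,np.array([.467,.0805,.09])))
u,v=proj(d,np.array([.467,.0805,.09])).astype(int)
cv2.imwrite("pics/s1.png",cv2.resize(d["image"][v-50:v+60,u-60:u+60],None,fx=5,fy=5,interpolation=cv2.INTER_CUBIC)[...,::-1])
E
```

```text
[0.46636022 0.08161553 0.09829166] [ 0.34245593  0.25964151 -0.22210849] [ 0.00978615 -0.01363699  0.0202718 ]
[253.83839464 250.72613366]
```

play_rows --commands "1 0 0 0 0 0 0;1 0 0 0 0 0 0"

```text
clock: 5.9
eef_pos: [0.4673, 0.0817, 0.0986]
orientation: [-3.114, -0.413, 0.0]
force: [0.5, -0.3, -0.4]
grip_width: 0.0348
grasp_force: 30.0
```

play_rows --commands "1 0 0 0 0 0 0"

```text
clock: 5.98
eef_pos: [0.4674, 0.0817, 0.0986]
orientation: [-3.114, -0.413, -0.0]
force: [-0.2, 0.3, -1.2]
grip_width: 0.0346
grasp_force: 30.0
```

play_rows --commands "1 0 0 0 0 0 0"

```text
clock: 6.07
eef_pos: [0.4674, 0.0817, 0.0986]
orientation: [3.114, 0.413, 0.0]
force: [-0.2, 0.1, -0.9]
grip_width: 0.0344
grasp_force: 30.0
```

play_rows --commands "1 0.002 0.004 0 0 0 0;1 0 0 0.005 0 0 0;1 0 0 0 0 0 0;1 0 0 0 0 0 0"

```text
clock: 6.4
eef_pos: [0.4683, 0.0806, 0.097]
orientation: [3.114, 0.413, -0.0]
force: [-0.7, -0.1, -0.3]
grip_width: 0.0345
grasp_force: 30.0
```

play_rows --commands "1 0 0 0.005 0 0 0;1 0 0 0 0 0 0;1 0 0 0 0 0 0"

```text
clock: 6.65
eef_pos: [0.468, 0.0807, 0.0954]
orientation: [-3.114, -0.413, 0.001]
force: [-0.6, -0.2, -0.4]
grip_width: 0.0343
grasp_force: 30.0
```

play_rows --commands "1 0 0 0.003 0 0 0;1 0 0 0 0 0 0;1 0 0 0 0 0 0"

```text
clock: 6.9
eef_pos: [0.4681, 0.0807, 0.0946]
orientation: [-3.114, -0.413, 0.001]
force: [0.2, 0.4, -0.4]
grip_width: 0.0347
grasp_force: 30.0
```

play_rows --commands "1 0 0 0.002 0 0 0;1 0 0 0 0 0 0;1 0 0 0 0 0 0"

```text
clock: 7.15
eef_pos: [0.4681, 0.0807, 0.094]
orientation: [-3.114, -0.413, 0.001]
force: [-1.0, -0.4, 0.2]
grip_width: 0.0345
grasp_force: 30.0
```

play_rows --commands "1 0 0 0.002 0 0 0;1 0 0 0 0 0 0;1 0 0 0 0 0 0"

```text
clock: 7.4
eef_pos: [0.4681, 0.0807, 0.0934]
orientation: [-3.114, -0.413, 0.001]
force: [-2.2, -0.6, 0.2]
grip_width: 0.035
grasp_force: 30.0
```

play_rows --commands "1 0 0 0.001 0 0 0;1 0 0 0 0 0 0;1 0 0 0 0 0 0"

```text
clock: 7.65
eef_pos: [0.468, 0.0807, 0.0931]
orientation: [-3.114, -0.413, 0.001]
force: [-2.1, -1.5, 1.3]
grip_width: 0.0347
grasp_force: 30.0
```

play_rows --commands "1 -0.002 0 0 0 0 0;1 0 0 0.002 0 0 0;1 0 0 0 0 0 0;1 0 0 0 0 0 0"

```text
clock: 7.98
eef_pos: [0.468, 0.0806, 0.0925]
orientation: [-3.114, -0.413, -0.001]
force: [-0.3, -0.2, 0.4]
grip_width: 0.0348
grasp_force: 30.0
```

play_rows --commands "1 0 0 0.001 0 0 0;1 0 0 0 0 0 0;1 0 0 0 0 0 0"

```text
clock: 8.23
eef_pos: [0.468, 0.0806, 0.0924]
orientation: [3.114, 0.413, 0.001]
force: [-1.3, -0.6, 1.4]
grip_width: 0.0345
grasp_force: 30.4
```

play_rows --commands "1 0 0 0.001 0 0 0;1 0 0 0 0 0 0;1 0 0 0 0 0 0"

```text
clock: 8.48
eef_pos: [0.468, 0.0806, 0.0923]
orientation: [3.114, 0.413, 0.001]
force: [-1.1, 0.4, 5.1]
grip_width: 0.0343
grasp_force: 31.1
```

play_rows --commands "1 0 0 0.001 0 0 0;1 0 0 0 0 0 0;1 0 0 0 0 0 0"

```text
clock: 8.73
eef_pos: [0.468, 0.0806, 0.0922]
orientation: [3.114, 0.413, 0.002]
force: [-0.9, -0.2, 7.4]
grip_width: 0.0348
grasp_force: 31.7
```

play_rows --commands "0.2 0 0 0 0 0 0;0 0 0 0 0 0 0;0 0 0 0 0 0 0;0 0 0 0 0 0 0;-1 0 0 -0.02 0 0 0;-1 0 0 -0.1 0 0 0;-1 0 0 -0.1 0 0 0;-1 -0.1 0 -0.03 0 0 0;-1 0 0 0 0 0 0;-1 0 0 0 0 0 0"

```text
clock: 9.57
eef_pos: [0.4376, 0.0727, 0.1672]
orientation: [3.114, 0.413, 0.0]
force: [1.2, 0.6, -0.2]
grip_width: 0.0753
grasp_force: 0.0
```

```bash
python3 - <<'E'
from h import *
o,d=snap("wc3");print(o["eef_pos"],o["force"],o["grip_width"])
P=cloud(d);u,v=proj(d,np.array([.467,.0805,.09])).astype(int);print(u,v)
_,k=disc(d,.0868,.096,(.467,.0805),.03);q=P[k>0];print("lens",edge_circle(d,k,.091),np.percentile(q[:,2],[10,50,90]))
A=np.c_[q[:,:2]-q[:,:2].mean(0),np.ones(len(q))];print("tilt",np.linalg.lstsq(A,q[:,2],rcond=None)[0])
im=cv2.resize(d["image"][v-60:v+60,u-75:u+75],None,fx=5,fy=5,interpolation=cv2.INTER_CUBIC);cv2.imwrite("pics/wc3c.png",im[...,::-1])
E
```

```text
[0.43758469 0.07268822 0.16723044] [ 1.22350477  0.57565018 -0.17415726] 0.07532904069762311
278 182
lens (array([0.46761398, 0.08096105]), np.float64(0.017393051492071303), 134) [0.08782235 0.0891688  0.09084788]
tilt [ 0.00153698 -0.00112202  0.08925697]
```

View pics/wc3c.png

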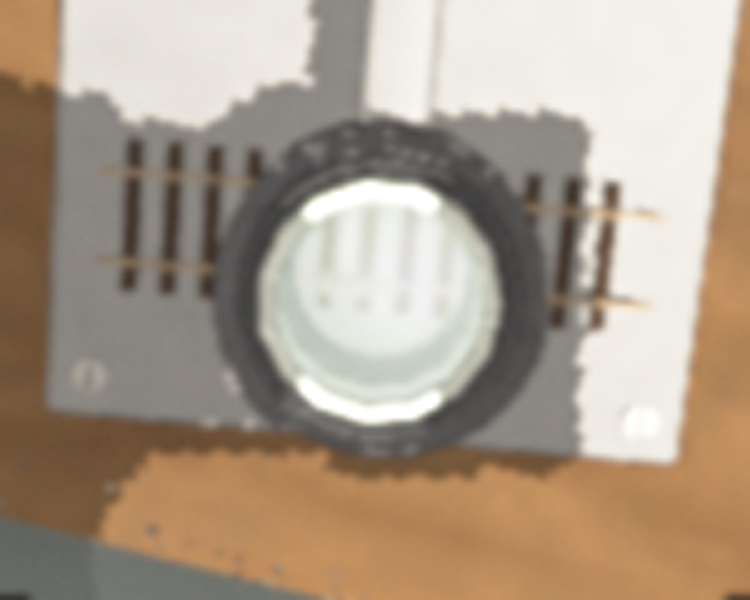

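The lens is home, concentric and flat (image (278,182), tilt about 0.002). Now for the ring.

play_rows --commands "-1 -0.025 0.127 0 0 0 0;-1 -0.025 0.127 0 0 0 0;-1 -0.025 0.127 0 0 0 0;-1 -0.025 0.127 0 0 0 0;-1 -0.025 0.127 0 0 0 0;-1 -0.025 0.127 0 0 0 0;-1 -0.025 0.127 0 0 0 0;-1 -0.025 0.127 0 0 0 0;-1 -0.025 0.127 0 0 0 0;-1 -0.025 0.127 0 0 0 0"

```text
clock: 10.45
eef_pos: [0.4659, -0.317, 0.1655]
orientation: [-3.114, -0.412, 0.001]
force: [0.7, -0.6, 1.3]
grip_width: 0.0867
grasp_force: 0.0
```

play_rows --commands "-1 0 0 0 0 0 -0.156;-1 0 0 0 0 0 -0.156;-1 0 0 0 0 0 -0.156;-1 0 0 0 0 0 -0.156;-1 0 0 0 0 0 -0.156;-1 0 0 0 0 0 -0.156;-1 0 0 0 0 0 -0.156;-1 0 0 0 0 0 -0.156;-1 0 0 0 0 0 -0.156;-1 0 0 0 0 0 -0.156"

```text
clock: 11.28
eef_pos: [0.4661, -0.3149, 0.1654]
orientation: [-2.303, -2.135, 0.0]
force: [0.3, 0.1, 0.7]
grip_width: 0.0873
grasp_force: 0.0
```

play_rows --commands "-1 0 0 0 0 0 -0.156;-1 0 0 0 0 0 -0.156;-1 0 0 0 0 0 -0.156;-1 0 0 0 0 0 -0.156;-1 0 0 0 0 0 -0.156;-1 0 0 0 0 0 -0.156;-1 0 0 0 0 0 -0.156;-1 0 0 0 0 0 -0.156;-1 0 0 0 0 0 -0.156;-1 0 0 0 0 0 -0.156"

```text
clock: 12.12
eef_pos: [0.4661, -0.3149, 0.1654]
orientation: [-0.657, -3.071, -0.001]
force: [-0.3, 0.2, 0.2]
grip_width: 0.0872
grasp_force: 0.0
```

play_rows --commands "-1 0 0 0 0 0 -0.156;-1 0 0 0 0 0 -0.156;-1 0 0 0 0 0 -0.156;-1 0 0 0 0 0 -0.156;-1 0 0 0 0 0 -0.156;-1 0 0 0 0 0 -0.156;-1 0 0 0 0 0 -0.156;-1 0 0 0 0 0 -0.156;-1 0 0 0 0 0 0;-1 0 0 0 0 0 0"

```text
clock: 12.95
eef_pos: [0.4735, -0.3063, 0.1652]
orientation: [0.828, -3.012, 0.016]
force: [-0.7, -0.4, 0.4]
grip_width: 0.0873
grasp_force: 0.0
```

```bash
python3 - <<'E'
from h import *
o,d=snap("wr");print(o["clock"],o["eef_pos"],o["orientation"],o["qpos"].round(3))
R=Ro.from_rotvec(o["orientation"]).as_matrix();print(R.round(3))
P=cloud(d);_,k=disc(d,.012,.03,(.465,-.315),.06);q=P[k>0];print(len(q),np.median(q,0),np.percentile(q[:,2],[5,50,95]));
for z in (.0185,.02):
  ce,r,n=edge_circle(d,k,z);print(ce,r,n,"tool",R.T@(np.r_[ce,z]-o["eef_pos"]))
hsv=cv2.cvtColor(d["image"],cv2.COLOR_RGB2HSV);m=((hsv[...,0]>18)&(hsv[...,0]<35)&(hsv[...,1]>110)&(k>0)).astype(np.uint8);print(m.sum(),edge_circle(d,m,.02))
t=ld("top0.npz");h2=cv2.cvtColor(t["image"],cv2.COLOR_RGB2HSV);m=((h2[...,0]>18)&(h2[...,0]<35)&(h2[...,1]>130)).astype(np.uint8);m[:,:365]=0;m[:,415:]=0;m[:215]=0;m[265:]=0
print("top",edge_circle(t,m,.018))
E
```

```text
12.95 [ 0.4734907  -0.30633788  0.16523681] [ 0.82794259 -3.01185494  0.0158119 ] [-0.761  0.533  1.648 -0.025  0.961 -2.854]
[[-0.859 -0.511 -0.015]
 [-0.511  0.859 -0.015]
 [ 0.02  -0.005 -1.   ]]
2514 [ 0.46607199 -0.31661166  0.01988351] [0.01682752 0.01988351 0.02111071]
[ 0.46779198 -0.31562048] 0.030621583124960983 198 tool [ 0.00670438 -0.00433137  0.14692388]
[ 0.46753744 -0.31573952] 0.03046963482167316 198 tool [ 0.00701396 -0.00431106  0.14542965]
1311 (array([ 0.46237824, -0.31823493]), np.float64(0.024098479157985467), 66)
top (array([ 0.47083709, -0.28526118]), np.float64(0.0014025323771802414), 3)
```

play_rows --commands "-1 0 0 0 0 0 0.118;-1 0 0 0 0 0 0.118;-1 0 0 0.1 0 0 0;-1 0 0 0.1 0 0 0;-1 0 0 0 0 0 0;-1 0 0 0 0 0 0;-1 0 0 0 0 0 0"

```text
clock: 13.58
eef_pos: [0.4726, -0.3083, 0.1069]
orientation: [0.544, -3.078, 0.021]
force: [-0.3, -0.0, -0.5]
grip_width: 0.087
grasp_force: 0.0
```

```bash
cat > mr.py <<'E'
from h import *
import sys
o,d=snap(sys.argv[1]);print(o["clock"],o["eef_pos"],o["orientation"],o["qpos"].round(3))
R=Ro.from_rotvec(o["orientation"]).as_matrix();print(R.round(3))
P=cloud(d);_,k=disc(d,.012,.03,(.467,-.316),.05);q=P[k>0];print(len(q),np.percentile(q[:,2],[5,50,95]))
for z in (.0185,.02):
  ce,r,n=edge_circle(d,k,z);print(ce,r,n,"tool",R.T@(np.r_[ce,z]-o["eef_pos"]))
E
python3 mr.py wr2
```

```text
13.5833 [ 0.47259668 -0.30826998  0.10693155] [ 0.54406702 -3.07801118  0.02134969] [-0.765  0.62   1.691 -0.028  0.829 -2.666]
[[-0.939 -0.343 -0.013]
 [-0.343  0.939 -0.016]
 [ 0.018 -0.011 -1.   ]]
3719 [0.01664292 0.01991264 0.02107446]
[ 0.46750276 -0.31553781] 0.030699439344938025 243 tool [ 0.00568954 -0.00413384  0.08859711]
[ 0.46714738 -0.3156233 ] 0.030510586163336337 243 tool [ 0.00607954 -0.00410835  0.08710351]
```

View pics/wr2.png

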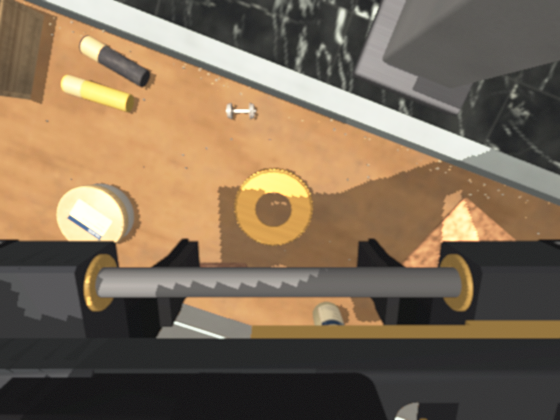

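The ring is centred at image (274,208), with clear worktop around it. I'll correct the small tilt, then centre and descend.

play_rows --commands "-1 0 0 0 -0.014 -0.023 0;-1 0.025 -0.017 0 0 0 0;-1 0 0 0.1 0 0 0;-1 0 0 0 0 0 0;-1 0 0 0 0 0 0;-1 0 0 0 0 0 0"

```text
clock: 14.13
eef_pos: [0.4671, -0.3154, 0.0772]
orientation: [0.547, -3.093, -0.0]
force: [0.0, 0.8, 1.0]
grip_width: 0.0868
grasp_force: 0.0
```

```bash
python3 mr.py wr3
```

```text
14.1333 [ 0.46705439 -0.31535429  0.07724826] [ 5.47232278e-01 -3.09339239e+00 -3.39633542e-04] [-0.792  0.667  1.71  -0.     0.765 -2.713]
[[-0.939 -0.343 -0.   ]
 [-0.343  0.939  0.   ]
 [ 0.     0.    -1.   ]]
4616 [0.01654263 0.01989474 0.02098477]
[ 0.46718554 -0.31569679] 0.030766686552533062 270 tool [-1.32797185e-05 -3.80943233e-04  5.87481696e-02]
[ 0.4667279  -0.31586137] 0.030549962581362725 270 tool [ 0.00047324 -0.00037817  0.05724823]
```

play_rows --commands "-1 0 -0.001 0.1 0 0 0;-1 0 0 0.09 0 0 0;-1 0 0 0.03 0 0 0;-1 0 0 0 0 0 0;0.3 0 0 0 0 0 0;1 0 0 0 0 0 0;1 0 0 0 0 0 0;1 0 0 0 0 0 0;1 0 0 0 0 0 0;1 0 0 0 0 0 0"

```text
clock: 15.02
eef_pos: [0.4672, -0.3153, 0.0109]
orientation: [-0.548, 3.093, 0.0]
force: [0.5, 0.5, 3.7]
grip_width: 0.0624
grasp_force: 30.0
```

play_rows --commands "1 0 0 0 0 0 0;1 0 0 0 0 0 0"

```text
clock: 15.18
eef_pos: [0.4672, -0.3154, 0.0109]
orientation: [-0.547, 3.093, 0.0]
force: [0.7, 0.4, 6.0]
grip_width: 0.0623
grasp_force: 30.0
```

play_rows --commands "1 0 0 -0.04 0 0 0;1 0 0 -0.12 0 0 0;1 0 0 -0.12 0 0 0;1 0 0 -0.12 0 0 0;1 0 0 -0.08 0 0 0;1 -0.0412 0.1127 0 0 0 0;1 -0.0412 0.1127 0 0 0 0;1 -0.0412 0.1127 0 0 0 0;1 -0.0412 0.1127 0 0 0 0;1 -0.0412 0.1127 0 0 0 0"

```text
clock: 16.02
eef_pos: [0.4664, -0.1336, 0.1549]
orientation: [0.546, -3.093, -0.002]
force: [1.3, 0.6, -1.1]
grip_width: 0.0623
grasp_force: 30.0
```

play_rows --commands "1 -0.0412 0.1127 0 0 0 0;1 -0.0412 0.1127 0 0 0 0;1 -0.0412 0.1127 0 0 0 0;1 -0.0412 0.1127 0 0 0 0;1 -0.0412 0.1127 0 0 0 0;1 -0.0412 0.1127 0 0 0 0;1 0 0 0 0 0 0;1 0 0 0 0 0 0;1 0 0 0 0 0 0"

```text
clock: 16.77
eef_pos: [0.4669, 0.0807, 0.1549]
orientation: [0.549, -3.093, -0.001]
force: [-0.2, -0.1, -0.6]
grip_width: 0.0621
grasp_force: 30.0
```

```bash
python3 - <<'E'
from h import *
o,d=snap("wrc");print(o["clock"],o["eef_pos"],o["orientation"],o["qpos"].round(3),o["force"],o["torque"])
g=cv2.cvtColor(d["image"],cv2.COLOR_RGB2HSV);m=((g[...,0]>15)&(g[...,0]<35)&(g[...,1]>110)).astype(np.uint8)
cv2.imwrite("pics/wrcc.png",cv2.resize(d["image"][130:310,150:410],None,fx=3,fy=3,interpolation=cv2.INTER_CUBIC)[...,::-1])
E
```

```text
16.7667 [0.46694847 0.08074874 0.15487633] [ 5.49041789e-01 -3.09266740e+00 -1.26354416e-03] [-6.600e-02  4.480e-01  1.880e+00  1.000e-03  8.150e-01 -1.988e+00] [-0.20442648 -0.06492318 -0.62929595] [ 0.11625523 -0.0880692  -0.01586762]
```

View pics/wrcc.png

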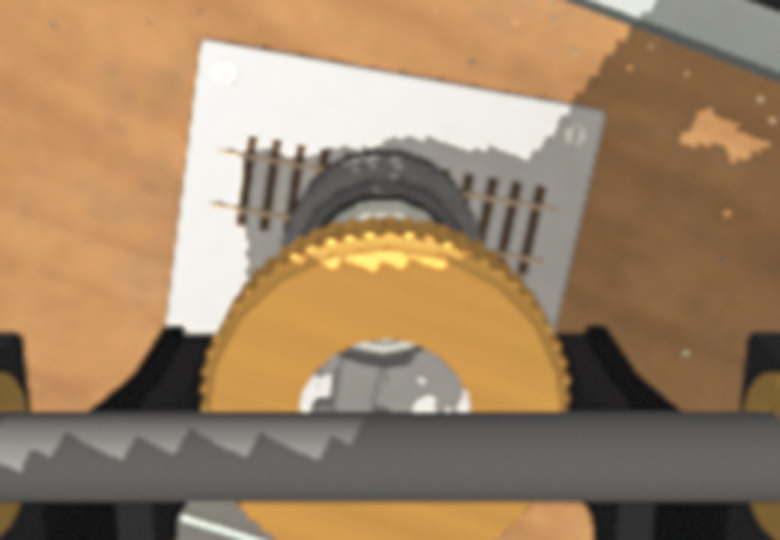

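The ring is held level and centred in the jaws (front edge at image (278,203), which gives an offset of about 0 mm). Lowering now.

play_rows --commands "1 0 0 0.083 0 0 0;1 0 0 0.083 0 0 0;1 0 0 0.015 0 0 0;1 0 0 0 0 0 0;1 0 0 0 0 0 0;1 0 0 0 0 0 0"

```text
clock: 17.32
eef_pos: [0.468, 0.0802, 0.1013]
orientation: [-0.545, 3.093, 0.001]
force: [0.4, 1.0, -0.8]
grip_width: 0.0624
grasp_force: 30.0
```

play_rows --commands "1 0 0 0.007 0 0 0;1 0 0 0.007 0 0 0;1 0 0 0 0 0 0;1 0 0 0 0 0 0;1 0 0 0 0 0 0"

```text
clock: 17.73
eef_pos: [0.4672, 0.0809, 0.0964]
orientation: [0.548, -3.093, -0.002]
force: [1.1, 0.2, 0.2]
grip_width: 0.062
grasp_force: 30.0
```

play_rows --commands "1 0 0 0.004 0 0 0;1 0 0 0.003 0 0 0;1 0 0 0 0 0 0;1 0 0 0 0 0 0"

```text
clock: 18.07
eef_pos: [0.467, 0.0809, 0.0939]
orientation: [0.547, -3.093, -0.002]
force: [0.2, 0.2, -0.5]
grip_width: 0.0623
grasp_force: 30.0
```

play_rows --commands "1 0 0 0.003 0 0 0;1 0 0 0.003 0 0 0;1 0 0 0 0 0 0;1 0 0 0 0 0 0"

```text
clock: 18.4
eef_pos: [0.467, 0.0808, 0.0922]
orientation: [0.547, -3.093, -0.002]
force: [0.4, -0.1, -1.1]
grip_width: 0.0621
grasp_force: 30.0
```

play_rows --commands "1 0 0 0.003 0 0 0;1 0 0 0 0 0 0;1 0 0 0 0 0 0"

```text
clock: 18.65
eef_pos: [0.4671, 0.0808, 0.0915]
orientation: [0.547, -3.093, -0.002]
force: [0.6, -0.1, 1.5]
grip_width: 0.0621
grasp_force: 30.0
```

play_rows --commands "1 0 0 0.003 0 0 0;1 0 0 0 0 0 0;1 0 0 0 0 0 0"

```text
clock: 18.9
eef_pos: [0.4674, 0.0808, 0.091]
orientation: [-0.547, 3.093, 0.002]
force: [-1.5, 0.2, 4.6]
grip_width: 0.062
grasp_force: 30.0
```

play_rows --commands "1 0 0 0.003 0 0 0;1 0 0 0 0 0 0;1 0 0 0 0 0 0"

```text
clock: 19.15
eef_pos: [0.4676, 0.0809, 0.0907]
orientation: [-0.547, 3.093, 0.001]
force: [-1.4, -0.3, 9.7]
grip_width: 0.0625
grasp_force: 30.0
```

The ring landed on the thread at TCP z≈0.091. I estimate about 118° to snug. Turning clockwise and following the lead downward.

play_rows --commands "1 0 0 0.0007 0 0 0.08;1 0 0 0.0007 0 0 0.08;1 0 0 0.0007 0 0 0.08;1 0 0 0.0007 0 0 0.08;1 0 0 0.0007 0 0 0.08;1 0 0 0.0007 0 0 0.08;1 0 0 0 0 0 0;1 0 0 0 0 0 0"

```text
clock: 19.82
eef_pos: [0.4681, 0.0797, 0.0894]
orientation: [0.041, 3.14, -0.001]
force: [-1.0, -4.8, 9.8]
grip_width: 0.0622
grasp_force: 30.0
```

```bash
cat > st.py <<'E'
from h import *
o=status.observe();R=Ro.from_rotvec(o["orientation"]).as_matrix();print(o["clock"].round(2),o["eef_pos"].round(4),"yaw",np.degrees(np.arctan2(R[1,0],R[0,0])).round(2),"F",o["force"].round(1),"T",o["torque"].round(3),"q6",o["qpos"][5].round(3),"tilt",R[:2,2].round(4))
E
python3 st.py
```

```text
Traceback (most recent call last):
  File "st.py", line 2, in <module>
    o=status.observe();R=Ro.from_rotvec(o["orientation"]).as_matrix();print(o["clock"].round(2),o["eef_pos"].round(4),"yaw",np.degrees(np.arctan2(R[1,0],R[0,0])).round(2),"F",o["force"].round(1),"T",o["torque"].round(3),"q6",o["qpos"][5].round(3),"tilt",R[:2,2].round(4))
                                                                            ^^^^^^^^^^^^^^^^
AttributeError: 'float' object has no attribute 'round'
```

```bash
sed -i 's/o\["clock"\].round(2)/round(o["clock"],2)/' st.py; python3 st.py
```

```text
19.82 [0.4681 0.0797 0.0894] yaw 178.5 F [-1.  -4.8  9.8] T [-0.882  0.194 -0.141] q6 -1.611 tilt [ 0.0016 -0.0007]
```

play_rows --commands "1 0 0 0 0 0 0;1 0 0 0 0 0 0"

```text
clock: 19.98
eef_pos: [0.4681, 0.0797, 0.0894]
orientation: [0.041, 3.14, -0.001]
force: [-0.5, -5.7, 10.4]
grip_width: 0.0622
grasp_force: 30.0
```

```bash
python3 st.py
```

```text
19.98 [0.4681 0.0797 0.0894] yaw 178.51 F [-0.5 -5.7 10.4] T [-0.817  0.187 -0.093] q6 -1.611 tilt [ 0.0016 -0.0007]
```

play_rows --commands "1 0 0 0.0006 0 0 0.08;1 0 0 0.0006 0 0 0.08;1 0 0 0.0006 0 0 0.08;1 0 0 0.0006 0 0 0.08;1 0 0 0.0006 0 0 0.08;1 0 0 0.0006 0 0 0.08;1 0 0 0 0 0 0;1 0 0 0 0 0 0;1 0 0 0 0 0 0"

```text
clock: 20.73
eef_pos: [0.4676, 0.0791, 0.0883]
orientation: [0.628, 3.077, -0.003]
force: [-1.9, -8.4, 10.3]
grip_width: 0.0621
grasp_force: 30.0
```

```bash
python3 st.py
```

```text
20.73 [0.4676 0.0791 0.0883] yaw 156.95 F [-1.9 -8.4 10.3] T [-1.455  0.333 -0.141] q6 -1.234 tilt [ 0.0005 -0.0018]
```

play_rows --commands "1 0 0 -0.001 0 0 0;1 0 0 -0.001 0 0 0;1 0 0 0 0 0 0;1 0 0 0 0 0 0"

```text
clock: 21.07
eef_pos: [0.4675, 0.0791, 0.0884]
orientation: [0.627, 3.078, -0.003]
force: [-0.7, -7.6, 5.8]
grip_width: 0.062
grasp_force: 30.0
```

```bash
python3 st.py
```

```text
21.07 [0.4675 0.0791 0.0884] yaw 156.97 F [-0.7 -7.6  5.8] T [-1.324  0.191  0.029] q6 -1.234 tilt [ 0.0001 -0.0017]
```

play_rows --commands "1 -0.0013 -0.0031 0 0 0 0;1 0 0 0 0 0 0;1 0 0 0 0 0 0;1 0 0 0 0 0 0"

```text
clock: 21.4
eef_pos: [0.4675, 0.079, 0.0884]
orientation: [0.629, 3.078, -0.0]
force: [0.4, -4.5, 5.9]
grip_width: 0.0622
grasp_force: 30.0
```

```bash
python3 st.py
```

```text
21.4 [0.4675 0.079  0.0884] yaw 156.9 F [ 0.4 -4.5  5.9] T [-0.555  0.131 -0.   ] q6 -1.236 tilt [ 0.0003 -0.0002]
```

play_rows --commands "1 -0.0017 -0.004 0 0 0 0;1 0 0 0 0 0 0;1 0 0 0 0 0 0;1 0 0 0 0 0 0"

```text
clock: 21.73
eef_pos: [0.4675, 0.0787, 0.0884]
orientation: [0.631, 3.077, 0.003]
force: [0.1, 1.5, 6.1]
grip_width: 0.0622
grasp_force: 30.0
```

```bash
python3 st.py
```

```text
21.73 [0.4675 0.0787 0.0884] yaw 156.82 F [0.1 1.5 6.1] T [ 0.274  0.058 -0.091] q6 -1.239 tilt [0.0005 0.0015]
```

play_rows --commands "1 0 0 0.0007 0 0 0.08;1 0 0 0.0007 0 0 0.08;1 0 0 0.0007 0 0 0.08;1 0 0 0.0007 0 0 0.08;1 0 0 0.0007 0 0 0.08;1 0 0 0.0007 0 0 0.08;1 0 0 0 0 0 0;1 0 0 0 0 0 0;1 0 0 0 0 0 0"

```text
clock: 22.48
eef_pos: [0.467, 0.0779, 0.0872]
orientation: [-1.195, -2.905, 0.0]
force: [-1.8, -3.0, 6.7]
grip_width: 0.0623
grasp_force: 30.0
```

```bash
python3 st.py
```

```text
22.48 [0.467  0.0779 0.0872] yaw 135.28 F [-1.8 -3.   6.7] T [-0.545  0.257 -0.076] q6 -0.862 tilt [-0.0008  0.0001]
```

```bash
cat > rf.py <<'E'
from h import *
from scipy.optimize import least_squares
def rfit(d,pos,ori,zt=-.009,u0=200,u1=350):
    R=Ro.from_rotvec(ori).as_matrix()
    g=cv2.cvtColor(d["image"],cv2.COLOR_RGB2HSV);m=(g[...,0]>14)&(g[...,0]<35)&(g[...,1]>100)&(g[...,2]>60)
    T=(cloud(d)-pos)@R; m&=(d["range_z"]>0)&(abs(T[...,2]-0)<.025)&(np.hypot(T[...,0],T[...,1])<.045)
    m=cv2.morphologyEx(m.astype(np.uint8),cv2.MORPH_OPEN,np.ones((3,3)))
    out=[]
    for zz in(.011,zt):
        p=[]
        for u in range(u0,u1,4):
            r=np.where(m[:,u])[0]
            if len(r): p.append((R.T@(plane(d,(u,r[0]),pos[2]-zz)-pos))[:2])
        p=np.array(p);s=least_squares(lambda c:np.hypot(*(p-c).T)-.0315,[0,0],loss="soft_l1",f_scale=.0005);out.append((zz,len(p),s.x.round(4),np.sqrt(2*s.cost/len(p)).round(5)))
    return out
E
python3 - <<'E'
from rf import *
a=ld("wrc.npz");print("carried",rfit(a,a["pos"],a["ori"]))
o,d=snap("wn");print("now",rfit(d,o["eef_pos"],o["orientation"]))
R=Ro.from_rotvec(o["orientation"]).as_matrix();print(R.round(3))
# other cams
for n in("top","side"):
    c=vision.read_camera(n);np.savez(n+"n.npz",**c);g=cv2.cvtColor(c["image"],cv2.COLOR_RGB2HSV);m=(g[...,0]>14)&(g[...,0]<35)&(g[...,1]>120);u,v=proj(c,np.array([.467,.08,.09])).astype(int);print(n,u,v,m[v-25:v+25,u-25:u+25].sum())
E
```

```text
carried [(0.011, 32, array([-0.0027, -0.0001]), np.float64(0.00057)), (-0.009, 32, array([ 0.0017, -0.0001]), np.float64(0.00056))]
now [(0.011, 32, array([-0.0017,  0.001 ]), np.float64(0.00058)), (-0.009, 32, array([0.0026, 0.001 ]), np.float64(0.00064))]
[[-0.711  0.704 -0.001]
 [ 0.704  0.711  0.   ]
 [ 0.001 -0.    -1.   ]]
top 182 241 7
side 253 250 803
```

```bash
python3 - <<'E'
from h import *
s=ld("siden.npz")["image"][205:305,203:303];w=ld("wn.npz")["image"][150:310,180:380]
a=cv2.resize(s,(400,400),interpolation=cv2.INTER_CUBIC);b=cv2.resize(w,(400,320),interpolation=cv2.INTER_CUBIC);b=cv2.copyMakeBorder(b,0,80,0,0,0)
cv2.imwrite("pics/now.png",np.hstack([a,b])[...,::-1])
E
```

```text
(no output)
```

View pics/now.png

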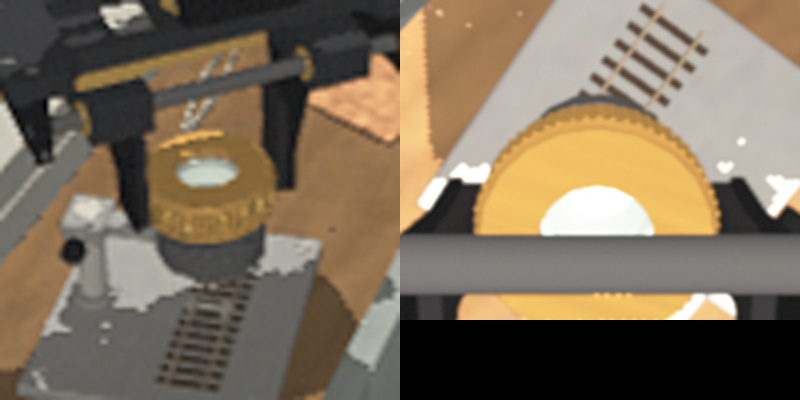

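In the side view the ring sits level and concentric on the barrel (ring centre about x=212, barrel about 211). Continuing with smaller turns.

play_rows --commands "1 0 -0.002 0.0006 0 0 0.08;1 0 0 0.0007 0 0 0.08;1 0 -0.002 0.0007 0 0 0.08;1 0 0 0.0007 0 0 0.08;1 0 0 0 0 0 0;1 0 0 0 0 0 0;1 0 0 0 0 0 0"

```text
clock: 23.22
eef_pos: [0.4662, 0.0773, 0.0864]
orientation: [-1.55, -2.732, -0.0]
force: [-1.2, -1.4, 7.3]
grip_width: 0.0622
grasp_force: 30.0
```

```bash
python3 st.py
```

```text
23.22 [0.4662 0.0773 0.0864] yaw 120.85 F [-1.2 -1.4  7.3] T [-0.302  0.228 -0.137] q6 -0.612 tilt [-0.0005  0.0006]
```

play_rows --commands "1 0 -0.001 0.0006 0 0 0.08;1 0 0 0.0007 0 0 0.08;1 0 -0.001 0.0007 0 0 0.08;1 0 0 0.0007 0 0 0.08;1 0 0 0 0 0 0;1 0 0 0 0 0 0;1 0 0 0 0 0 0"

```text
clock: 23.8
eef_pos: [0.4655, 0.0771, 0.0856]
orientation: [-1.88, -2.516, -0.0]
force: [-1.3, -1.7, 7.6]
grip_width: 0.062
grasp_force: 30.0
```

```bash
python3 st.py
```

```text
23.8 [0.4655 0.0771 0.0856] yaw 106.46 F [-1.3 -1.7  7.6] T [-0.301  0.157 -0.12 ] q6 -0.362 tilt [-0.0007  0.0006]
```

play_rows --commands "1 0 -0.001 0.0006 0 0 0.08;1 0 0 0.0006 0 0 0.08;1 0 0 0 0 0 0;1 0 0 0 0 0 0"

```text
clock: 24.13
eef_pos: [0.4651, 0.0772, 0.0851]
orientation: [-2.034, -2.392, -0.0]
force: [-1.0, -1.3, 6.9]
grip_width: 0.0617
grasp_force: 30.0
```

```bash
python3 st.py
```

```text
24.13 [0.4651 0.0772 0.0851] yaw 99.24 F [-1.  -1.3  6.9] T [-0.145  0.213 -0.148] q6 -0.236 tilt [-0.0009  0.0009]
```

play_rows --commands "1 0 -0.001 0.0006 0 0 0.08;1 0 0 0.0006 0 0 0.08;1 0 0 0 0 0 0;1 0 0 0 0 0 0"

```text
clock: 24.47
eef_pos: [0.465, 0.0772, 0.0848]
orientation: [-2.181, -2.26, -0.0]
force: [-1.0, -1.1, 6.5]
grip_width: 0.0622
grasp_force: 30.0
```

```bash
python3 st.py
```

```text
24.47 [0.465  0.0772 0.0848] yaw 92.04 F [-1.  -1.1  6.5] T [-0.13   0.213 -0.118] q6 -0.111 tilt [-0.0006  0.0009]
```

play_rows --commands "1 0 0 0.0007 0 0 0.08;1 0 0 0.0007 0 0 0.08;1 0 0 0 0 0 0;1 0 0 0 0 0 0"

```text
clock: 24.8
eef_pos: [0.4647, 0.0772, 0.0846]
orientation: [-2.318, -2.119, 0.0]
force: [-2.0, -1.1, 9.9]
grip_width: 0.0621
grasp_force: 30.0
```

play_rows --commands "1 0 0 0.0007 0 0 0.08;1 0 0 0.0007 0 0 0.08;1 0 0 0 0 0 0;1 0 0 0 0 0 0"

```text
clock: 25.13
eef_pos: [0.4645, 0.0774, 0.0843]
orientation: [-2.446, -1.968, 0.001]
force: [-2.3, -0.4, 11.7]
grip_width: 0.0621
grasp_force: 30.0
```

```bash
python3 st.py
```

```text
25.13 [0.4645 0.0774 0.0843] yaw 77.64 F [-2.3 -0.4 11.7] T [-0.171  0.354 -0.173] q6 0.141 tilt [-0.0013  0.0011]
```

play_rows --commands "1 0 0 0 0 0 0.08;1 0 0 0 0 0 0.08;1 0 0 0 0 0 0;1 0 0 0 0 0 0"

```text
clock: 25.47
eef_pos: [0.4646, 0.0775, 0.0843]
orientation: [-2.565, -1.811, 0.0]
force: [-2.4, -0.8, 10.3]
grip_width: 0.0621
grasp_force: 30.0
```

```bash
python3 st.py
```

```text
25.47 [0.4646 0.0775 0.0843] yaw 70.44 F [-2.4 -0.8 10.3] T [ 0.03   0.327 -0.117] q6 0.266 tilt [-0.001   0.0013]
```

play_rows --commands "1 0 0 0 0 0 0.08;1 0 0 0 0 0 0.08;1 0 0 0 0 0 0;1 0 0 0 0 0 0"

```text
clock: 25.8
eef_pos: [0.4643, 0.0777, 0.0843]
orientation: [-2.674, -1.646, 0.001]
force: [-3.2, 0.6, 11.2]
grip_width: 0.0623
grasp_force: 30.0
```

```bash
python3 st.py
```

```text
25.8 [0.4643 0.0777 0.0843] yaw 63.23 F [-3.2  0.6 11.2] T [ 0.124  0.412 -0.102] q6 0.392 tilt [-0.0015  0.0015]
```

play_rows --commands "1 0 0 0 0 0 0.08;1 0 0 0 0 0 0;1 0 0 0 0 0 0"

```text
clock: 26.05
eef_pos: [0.4642, 0.0777, 0.0843]
orientation: [-2.724, -1.561, 0.001]
force: [-3.3, 1.6, 11.5]
grip_width: 0.0621
grasp_force: 30.0
```

```bash
python3 st.py
```

```text
26.05 [0.4642 0.0777 0.0843] yaw 59.63 F [-3.3  1.6 11.5] T [ 0.208  0.367 -0.106] q6 0.455 tilt [-0.0018  0.0016]
```

play_rows --commands "1 0 0 0 0 0 0.06;1 0 0 0 0 0 0;1 0 0 0 0 0 0"

```text
clock: 26.3
eef_pos: [0.4641, 0.0778, 0.0843]
orientation: [-2.759, -1.497, 0.001]
force: [-3.7, 1.0, 11.2]
grip_width: 0.0623
grasp_force: 30.0
```

```bash
python3 st.py
```

```text
26.3 [0.4641 0.0778 0.0843] yaw 56.95 F [-3.7  1.  11.2] T [ 0.21   0.415 -0.013] q6 0.502 tilt [-0.0019  0.0017]
```

play_rows --commands "1 0 0 0 0 0 0.06;1 0 0 0 0 0 0;1 0 0 0 0 0 0"

```text
clock: 26.55
eef_pos: [0.4642, 0.0778, 0.0843]
orientation: [-2.794, -1.431, 0.001]
force: [-2.4, 2.2, 10.6]
grip_width: 0.0622
grasp_force: 30.0
```

```bash
python3 st.py
```

```text
26.55 [0.4642 0.0778 0.0843] yaw 54.24 F [-2.4  2.2 10.6] T [ 0.283  0.44  -0.023] q6 0.549 tilt [-0.0019  0.0017]
```

play_rows --commands "1 0 0 0 0 0 0.06;1 0 0 0 0 0 0;1 0 0 0 0 0 0"

```text
clock: 26.8
eef_pos: [0.4643, 0.0778, 0.0842]
orientation: [-2.827, -1.365, 0.001]
force: [-2.5, 1.7, 9.6]
grip_width: 0.062
grasp_force: 30.0
```

```bash
python3 st.py
```

```text
26.8 [0.4643 0.0778 0.0842] yaw 51.55 F [-2.5  1.7  9.6] T [0.308 0.389 0.016] q6 0.596 tilt [-0.0015  0.0018]
```

play_rows --commands "1 0 0 0 0 0 0.06;1 0 0 0 0 0 0;1 0 0 0 0 0 0"

```text
clock: 27.05
eef_pos: [0.4644, 0.0779, 0.0842]
orientation: [-2.858, -1.298, 0.001]
force: [-2.0, 2.0, 8.6]
grip_width: 0.0624
grasp_force: 30.0
```

```bash
python3 st.py
```

```text
27.05 [0.4644 0.0779 0.0842] yaw 48.86 F [-2.   2.   8.6] T [0.322 0.334 0.033] q6 0.643 tilt [-0.0015  0.0018]
```

play_rows --commands "1 0 0 0 0 0 0.06;1 0 0 0 0 0 0;1 0 0 0 0 0 0"

```text
clock: 27.3
eef_pos: [0.4643, 0.078, 0.0841]
orientation: [-2.888, -1.231, 0.001]
force: [-2.4, 3.7, 7.9]
grip_width: 0.0621
grasp_force: 30.0
```

```bash
python3 st.py
```

```text
27.3 [0.4643 0.078  0.0841] yaw 46.16 F [-2.4  3.7  7.9] T [0.436 0.331 0.043] q6 0.69 tilt [-0.0017  0.0019]
```

Fz is falling and torque rising, so the thread has started to bite. I'll remove my own push and read what the thread alone carries.

play_rows --commands "1 0 0 -0.002 0 0 0;1 0 0 -0.001 0 0 0;1 0 0 0 0 0 0;1 0 0 0 0 0 0;1 0 0 0 0 0 0"

```text
clock: 27.72
eef_pos: [0.4643, 0.0779, 0.0842]
orientation: [-2.888, -1.23, 0.002]
force: [-0.9, 5.1, 4.6]
grip_width: 0.0621
grasp_force: 30.0
```

```bash
python3 st.py
```

```text
27.72 [0.4643 0.0779 0.0842] yaw 46.15 F [-0.9  5.1  4.6] T [0.803 0.29  0.075] q6 0.69 tilt [-0.0023  0.002 ]
```

play_rows --commands "1 0 0 0 0 0 0.04;1 0 0 0 0 0 0;1 0 0 0 0 0 0"

```text
clock: 27.97
eef_pos: [0.4642, 0.0779, 0.0842]
orientation: [-2.906, -1.186, 0.003]
force: [-2.9, 4.7, 3.1]
grip_width: 0.062
grasp_force: 30.0
```

```bash
python3 st.py
```

```text
27.97 [0.4642 0.0779 0.0842] yaw 44.39 F [-2.9  4.7  3.1] T [0.843 0.316 0.149] q6 0.721 tilt [-0.0025  0.0018]
```

play_rows --commands "1 0.0016 -0.004 0 0 0 0;1 0 0 0 0 0 0;1 0 0 0 0 0 0;1 0 0 0 0 0 0"

```text
clock: 28.3
eef_pos: [0.4642, 0.0781, 0.0842]
orientation: [-2.908, -1.187, 0.002]
force: [-3.4, -1.6, 2.1]
grip_width: 0.0621
grasp_force: 30.0
```

```bash
python3 st.py
```

```text
28.3 [0.4642 0.0781 0.0842] yaw 44.4 F [-3.4 -1.6  2.1] T [-0.373  0.392  0.174] q6 0.724 tilt [-0.0017  0.0005]
```

play_rows --commands "1 0 0 0 0 0 0.03;1 0 0 0 0 0 0"

```text
clock: 28.47
eef_pos: [0.4642, 0.0783, 0.0842]
orientation: [-2.922, -1.151, 0.002]
force: [-3.3, -1.6, 2.7]
grip_width: 0.0625
grasp_force: 30.0
```

```bash
python3 st.py
```

```text
28.47 [0.4642 0.0783 0.0842] yaw 42.99 F [-3.3 -1.6  2.7] T [-0.321  0.413  0.259] q6 0.748 tilt [-0.0017  0.0007]
```

play_rows --commands "1 0 0 0 0 0 0.03;1 0 0 0 0 0 0"

```text
clock: 28.63
eef_pos: [0.4641, 0.0785, 0.0841]
orientation: [-2.935, -1.115, 0.002]
force: [-2.5, -2.0, 1.8]
grip_width: 0.0623
grasp_force: 30.0
```

```bash
python3 st.py
```

```text
28.63 [0.4641 0.0785 0.0841] yaw 41.62 F [-2.5 -2.   1.8] T [-0.32   0.425  0.225] q6 0.772 tilt [-0.0017  0.0009]
```

play_rows --commands "1 0 0 0 0 0 0.02;1 0 0 0 0 0 0"

```text
clock: 28.8
eef_pos: [0.4642, 0.0785, 0.0841]
orientation: [-2.944, -1.093, 0.002]
force: [-3.2, -0.5, 0.3]
grip_width: 0.0621
grasp_force: 30.0
```

```bash
python3 st.py
```

```text
28.8 [0.4642 0.0785 0.0841] yaw 40.75 F [-3.2 -0.5  0.3] T [-0.327  0.386  0.379] q6 0.787 tilt [-0.0016  0.001 ]
```

play_rows --commands "1 0 0 0 0 0 0;1 0 0 0 0 0 0"

```text
clock: 28.97
eef_pos: [0.4642, 0.0785, 0.0841]
orientation: [-2.943, -1.094, 0.002]
force: [-2.5, -1.4, 0.3]
grip_width: 0.0625
grasp_force: 30.0
```

```bash
python3 st.py
```

```text
28.97 [0.4642 0.0785 0.0841] yaw 40.77 F [-2.5 -1.4  0.3] T [-0.264  0.444  0.374] q6 0.787 tilt [-0.0016  0.0011]
```

play_rows --commands "1 0 0 0 0 0 0.02;1 0 0 0 0 0 0"

```text
clock: 29.13
eef_pos: [0.4642, 0.0786, 0.0841]
orientation: [-2.952, -1.069, 0.002]
force: [-3.1, -1.1, -1.5]
grip_width: 0.0622
grasp_force: 30.0
```

```bash
python3 st.py
```

```text
29.13 [0.4642 0.0786 0.0841] yaw 39.82 F [-3.1 -1.1 -1.5] T [-0.191  0.468  0.45 ] q6 0.803 tilt [-0.0016  0.0012]
```

Torque is about 0.45 N m, roughly 12 N of load, so it's snug. Letting go and backing off.

play_rows --commands "0.1 0 0 0 0 0 0;-0.5 0 0 0 0 0 0;-1 0 0 0 0 0 0;-1 0 0 0 0 0 0;-1 0 0 0 0 0 0;-1 0 0 0 0 0 0;-1 0 0 -0.05 0 0 0;-1 0 0 -0.1 0 0 0;-1 0 0 -0.1 0 0 0;-1 0 0 0 0 0 0"

```text
clock: 29.97
eef_pos: [0.4684, 0.0784, 0.1638]
orientation: [2.951, 1.07, 0.016]
force: [0.6, -0.2, 0.6]
grip_width: 0.087
grasp_force: 0.0
```

play_rows --commands "-1 -0.1 0 0 0 0 0;-1 0 0 0 0 0 0;-1 0 0 0 0 0 0;-1 0 0 0 0 0 0"

```text
clock: 30.3
eef_pos: [0.4421, 0.0591, 0.1592]
orientation: [-2.953, -1.069, -0.001]
force: [0.2, -0.2, 0.4]
grip_width: 0.0871
grasp_force: 0.0
```

```bash
python3 st.py; python3 - <<'E'
from h import *
o,d=snap("wf");P=cloud(d)
_,k=disc(d,.085,.105,(.467,.0805),.045);q=P[k>0];ce,r,n=edge_circle(d,k,.0935);print("ring",ce,r,n)
f=q[(np.hypot(*(q[:,:2]-ce).T)>.016)&(np.hypot(*(q[:,:2]-ce).T)<.029)];A=np.c_[f[:,:2]-ce,np.ones(len(f))]
for _ in range(3):
    s=np.linalg.lstsq(A,f[:,2],rcond=None)[0];e=abs(A@s-f[:,2])<.0025;A,f=A[e],f[e]
print("top plane",s,len(f))
E
```

```text
30.3 [0.4421 0.0591 0.1592] yaw 39.82 F [ 0.2 -0.2  0.4] T [-0.003  0.021 -0.002] q6 0.755 tilt [0.0003 0.0012]
ring [0.46612342 0.08011766] 0.030357138855617385 275
top plane [-0.00175392  0.00029571  0.09314279] 3647
```

```bash
python3 -c "
from bench import robot
print(robot.sign_off())"
```

```text
the job is handed in; nothing more can be done
None
```

The lens is home and flat in its cell, the ring is screwed down level to an estimated 12 N (inferred from turning torque), everything is released, and the job is handed in; no verdict came back.

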